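Cap the blue pot and start the block heater

TASK

With closed fingertips, gently press the half-open cap of the blue-capped sample pot down until it lies flat shut, then gently press the green key on the heater in, let it spring up again and withdraw. Leave the yellow pot's cap half open as it is, keep off the other pots and the red and white keys, and do not lift or shift any pot or anything else on the bench.

Things in the scene. Friction and masses are not known exactly. Their poses are not given: they have to be found in the camera images.
- heater: white block heater fixed on the table, 290 x 275 mm, flat top 70 mm up. Origin on the table under the middle of its aluminium block; -x points to its key panel, towards the robot. Six square wells 46 mm wide, 25 mm deep, at x -40, +40, y -75, 0, +75 mm (that at +40, +75 is empty). Keys at x -140, y -70, 0, +70 mm. Pots and keys stand in any order
- pot_blue: loose off-white sample pot with blue flip cap, upright in a well; 44 mm across, rim 55 mm above its underside and 100 mm above the table, 65 to 125 g. Origin: centre of underside, z up. Cap hinge at own +x (24 mm from the axis, 55 mm up); the cap's free edge, with a small tab, is on the own -x side
- cap_blue (a joint): angle of the blue cap in rad: 0 = flat shut on the rim (a stop), grows as the free edge rises, at most 1.4; starts half open, at 0.4 to 0.75 rad; this is the pot to close. Stiff hinge: stays where left, about 1 N at the free edge moves it. Cap: smooth disc 47 mm across, 6 mm thick; shut, its top is 61 mm above the pot's underside, 106 mm above the table
- cap_blue_edge (a point): point on the upper face of the blue cap near its free edge, 44 mm from the hinge axis, moving with the cap; its z axis is the outward normal of the cap's upper face
- pot_yellow: loose off-white sample pot with yellow flip cap, upright in a well; 44 mm across, rim 55 mm above its underside and 100 mm above the table, 65 to 125 g. Origin: centre of underside, z up. Cap hinge at own +x (24 mm from the axis, 55 mm up); the cap's free edge, with a small tab, is on the own -x side
- cap_yellow (a joint): angle of the yellow cap in rad: 0 = flat shut on the rim (a stop), grows as the free edge rises, at most 1.4; starts half open, at 0.4 to 0.75 rad, and must stay as it is. Stiff hinge: stays where left, about 1 N at the free edge moves it. Cap: smooth disc 47 mm across, 6 mm thick; shut, its top is 61 mm above the pot's underside, 106 mm above the table
- pot_red: loose off-white sample pot with red flip cap, upright in a well; 44 mm across, rim 55 mm above its underside and 100 mm above the table, 65 to 125 g. Origin: centre of underside, z up. Cap hinge at own +x (24 mm from the axis, 55 mm up); the cap's free edge, with a small tab, is on the own -x side
- cap_red (a joint): angle of the red cap in rad: 0 = flat shut on the rim (a stop), grows as the free edge rises, at most 1.4; starts shut and is to be left alone. Stiff hinge: stays where left, about 1 N at the free edge moves it. Cap: smooth disc 47 mm across, 6 mm thick; shut, its top is 61 mm above the pot's underside, 106 mm above the table
- pot_white: loose off-white sample pot with white flip cap, upright in a well; 44 mm across, rim 55 mm above its underside and 100 mm above the table, 65 to 125 g. Origin: centre of underside, z up. Cap hinge at own +x (24 mm from the axis, 55 mm up); the cap's free edge, with a small tab, is on the own -x side
- cap_white (a joint): angle of the white cap in rad: 0 = flat shut on the rim (a stop), grows as the free edge rises, at most 1.4; starts shut and is to be left alone. Stiff hinge: stays where left, about 1 N at the free edge moves it. Cap: smooth disc 47 mm across, 6 mm thick; shut, its top is 61 mm above the pot's underside, 106 mm above the table
- pot_black: loose off-white sample pot with black flip cap, upright in a well; 44 mm across, rim 55 mm above its underside and 100 mm above the table, 65 to 125 g. Origin: centre of underside, z up. Cap hinge at own +x (24 mm from the axis, 55 mm up); the cap's free edge, with a small tab, is on the own -x side
- cap_black (a joint): angle of the black cap in rad: 0 = flat shut on the rim (a stop), grows as the free edge rises, at most 1.4; starts shut and is to be left alone. Stiff hinge: stays where left, about 1 N at the free edge moves it. Cap: smooth disc 47 mm across, 6 mm thick; shut, its top is 61 mm above the pot's underside, 106 mm above the table
- key_green (a joint): travel of the green (start) key in m: 0 = up, 0.009 = fully down (a hard stop); springs back when let go; goes down from about 1.5 N, fully down at about 5 N; counts as pressed beyond 0.003
- key_green_top (a point): centre of the top of the green round key, 28 mm across, moving with it; 95 mm above the table when up, z up; pressed straight down
- key_green_base: black round housing of the green key, 44 mm across, 12 mm high, fixed on the heater's top (the key in it, 28 mm across, stands 25 mm above this underside when up); origin: centre of its underside, 70 mm above the table
- key_red (a joint): travel of the red (stop) key in m: 0 = up, 0.009 = fully down (a hard stop); springs back when let go; goes down from about 1.5 N, fully down at about 5 N; counts as pressed beyond 0.003
- key_red_base: black round housing of the red key, 44 mm across, 12 mm high, fixed on the heater's top (the key in it, 28 mm across, stands 25 mm above this underside when up); origin: centre of its underside, 70 mm above the table
- key_white (a joint): travel of the white (light) key in m: 0 = up, 0.009 = fully down (a hard stop); springs back when let go; goes down from about 1.5 N, fully down at about 5 N; counts as pressed beyond 0.003
- key_white_base: black round housing of the white key, 44 mm across, 12 mm high, fixed on the heater's top (the key in it, 28 mm across, stands 25 mm above this underside when up); origin: centre of its underside, 70 mm above the table
- cup: loose white plastic cup, 72 mm across the mouth, 85 mm high, beside the heater on its left; origin: centre of its underside; leave alone
- bottle: loose amber bottle with blue cap, 64 mm across, 140 mm high, to the right of the heater; origin: centre of its underside; leave alone
- tipbox: loose clear box of pipette tips with yellow top, 85 x 120 mm, 58 mm high, to the left of the heater; origin: centre of its underside; leave alone
- pipette: loose cream pipette lying flat along its own y, about 240 mm long, 26 mm high, to the right of the heater; origin: on the table side, near its middle; leave alone
Mind the look-alikes: they are no part of the job. What is shaped like the pot_blue but turquoise is not meant.

How it is judged:
By the outcome, as a careful person would: the job done as asked, in the order asked, and still so for the second after the job is handed in, with the robot touching nothing.
It also fails if it takes over 43 s, if anything falls off the work surface, if the arm or the gripper's body presses on something with over 40 N, if the wrist force passes 120 N, or if a joint passes its speed limit or range.

ROBOT

A 6-joint arm with a two-finger parallel gripper is mounted at the origin on the work surface. World frame = base frame: x ahead of the robot, y to its left, z up, the work surface at z = 0. Lengths are in mm, angles in rad, forces in N, time in s.
With the tool pointing down it reaches from about 350 to 875 mm from the base axis. Payload 4.2 kg.
Tool frame: the origin (TCP) lies between the finger pads; the fingertips stand 17 mm ahead of it and the grasp point (between the pads) lies 2 mm behind it (nose_length is the distance from the TCP to the fingertips, in mm); z points along the fingers, y is the direction in which the jaws open and shut (so a half turn about z gives the same grasp; the last joint's range is limited). The gripper opens to 85 mm and grips with 20 to 120 N. Pads are 22 mm wide; open, the fingers measure 114 mm over their backs; the gripper's body (76 mm by 85 mm) begins 54 mm behind the grasp point. The pads swing forward as they close: fully open they stand 13 mm farther back than shut.
Start: joints at [-1.072, 0.385, 0.008, 0, -1.194, -0.259], TCP at [148.46, -607.09, 227.412] pointing down, gripper open.
Joint ranges: [-3.14, 3.14], [-1.21, 2.06], [-1.07, 1.41], [-3.16, 2.05], [-2.99, -0.16], [-3.1, 3.1]. Speed limits (rad/s): [2.79, 2.79, 3.14, 3.14, 3.14, 3.14].

INTERFACE

Orientations are given as a unit quaternion [x, y, z, w].
In Python, from bench import * gives the robot as it stands.
- The arm moves only by the tool jog_arm, never from a script. Its argument "increments" is a list of rows, each a list of 4 numbers: the shift along the tool's x, y, z in m, then the turn about the tool's z in degrees. A call has 1 to 10 rows; each row is the pose to reach, as a shift and turn from the pose measured when the call began, along the tool's axes at that moment; what a row does not reach only later rows make up. A row lasts 1/8 s, in which the tool goes at most 62.5 mm and 10.7 degrees, less where a joint would pass 70% of its speed; a pose out of reach is approached as far as the arm can. A call with a gripper value outside its range is refused whole. "hand" is the gripper's target within -1 to 1 (fully open at 1, half-way at 0, shut at -1), set as the call begins (left out, the last holds). The fingers move at their own pace and stop on an object; the grip force is fixed at half the most. Time passes only in rows, so rows that repeat a pose let the fingers close. It gives the time, the measured TCP pose, the force and the opening at its end, in the units of the state.
- read_state(): the state, without advancing time (a new reading comes with each control period).
- get_image(name): name is "side" or "top" or "wrist"; returns the picture (420x560x3 uint8, red, green, blue); there is no depth.
- calibration(name): a dict with "fx", "fy", "cx", "cy" (pixels), "position" and "rotation" of the camera in the world; the wrist camera has in their place "hand_eye" (4x4, takes a point from camera to tool coordinates, whose origin is the TCP and whose axes are the flange's). Camera axes: x right, y up, looking along -z (the intrinsics and any distortion apply to the point x, -y, -z); pixel columns grow to the right and rows downward; lengths in mm; the calibration is good to about 2 mm. A picture is of the moment at which its call begins: read the wrist's pose just before it. calibration takes no time and is no camera call.
- job_done(): hands the job in, once; it reports no verdict.
The state is a dict: "clock": time; "joints": joint angles; "joint_vel": joint speeds; "joint_efforts": joint torques, N m; "position": TCP position; "ee_rot": TCP orientation; "contact_force": force on the tool from outside, world axes, zero at the start; "wrist_torque": the same for the moment, N m; "gripper_width": finger opening in mm.
Only numpy, scipy, OpenCV 4.12 (cv2) and the standard library are available. Lean on these libraries where they do the work, as an engineer would, in place of code of your own. Each camera call takes 0.05 s, during which the arm holds its last target.

## Working session

There is one attempt and no reset: what is moved stays moved. The work goes in short steps, Python scripts to look and compute and a tool call to move; the robot and the scene stay as the last step left them, time stands still between calls to the robot, and variables do not carry over. Pictures are saved under pics/ and viewed, and the job is handed in when it is done.

Besides the shell and the picture viewer there is one more tool, called after "Request:" as name(argument=value, ...), one argument or row to a line, values as JSON. jog_arm: Moves the arm, as the interface text tells. Its arguments: {"type":"object","properties":{"increments":{"type":"array"},"hand":{"type":"number"}},"required":["increments"]}

```bash
ls; mkdir -p pics
python3 - <<'E'
from bench import *
import cv2,numpy as np
print(read_state())
for n in ["side","top","wrist"]:
    im=get_image(n); cv2.imwrite(f"pics/{n}0.png",im[:,:,::-1])
    print(n,calibration(n))
E
```

```text
pics
{'clock': 0.0, 'joints': array([-1.07239571e+00,  3.85520214e-01,  6.61466141e-03, -4.88507142e-04,
       -1.19400817e+00, -2.58574964e-01]), 'joint_vel': array([-0.00023881, -0.0005124 , -0.00038715,  0.00104262,  0.00071958,
        0.00059236]), 'joint_efforts': array([ 2.41369780e-04, -3.92288804e+01,  1.88405871e+01,  4.18621168e+00,
       -4.56518479e-03,  7.68489656e-06]), 'position': array([ 148.31308051, -606.52839397,  226.34072596]), 'ee_rot': array([-1.19536127e-01,  9.92829261e-01,  1.06765724e-03, -1.80249152e-04]), 'contact_force': array([-0.53892365, -0.19741675, -0.10441438]), 'wrist_torque': array([-0.01774735,  0.01740544,  0.03090734]), 'gripper_width': 85.55139353790493}
side {'fx': 414.9892106882512, 'fy': 414.9892106882512, 'cx': 276.29313338406917, 'cy': 210.5851962069976, 'position': array([315.57950152, 641.46813874, 766.34811917]), 'rotation': array([-0.06253096,  0.36960051,  0.90987827, -0.17778323])}
top {'fx': 485.0608625622751, 'fy': 485.0608625622751, 'cx': 279.5452178954863, 'cy': 208.01961491539353, 'position': array([ 477.9455416 ,  -18.78406238, 1215.14902286]), 'rotation': array([ 0.0284307 , -0.01591125, -0.70020377,  0.71319927])}
wrist {'fx': 301.9274403050851, 'fy': 301.9274403050851, 'cx': 283.025570353069, 'cy': 213.50143621416157, 'hand_eye': array([[-8.85727973e-04,  9.50406460e-01,  3.11009287e-01,
         7.92579136e+01],
       [ 9.99999606e-01,  8.21860215e-04,  3.36409137e-04,
        -9.44039925e-01],
       [ 6.41192579e-05,  3.11009462e-01, -9.50406813e-01,
        -1.45889640e+02],
       [ 0.00000000e+00,  0.00000000e+00,  0.00000000e+00,
         1.00000000e+00]])}
```

View pics/top0.png

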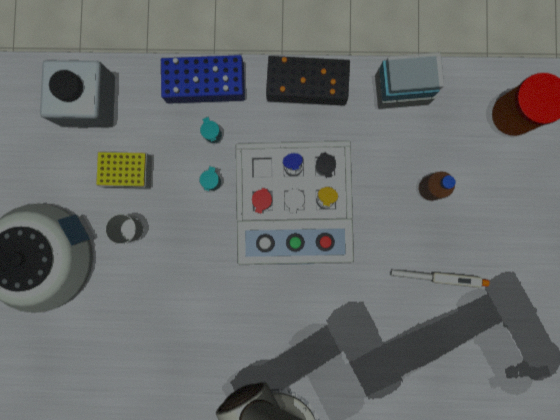

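View pics/side0.png

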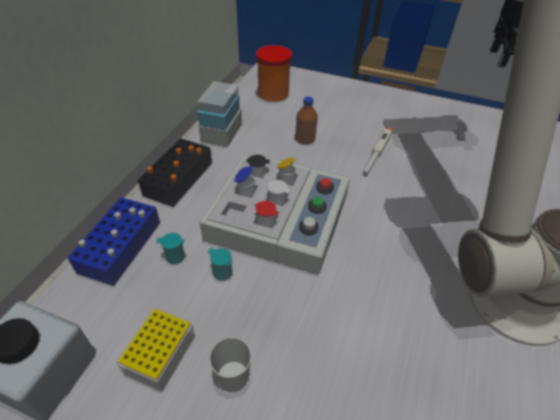

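The top view shows the heater at about (294,200). The blue pot is at (292,162) in the back row's middle well, and the green key is at (295,242). Next I'll enlarge these.

Run:
```python
import cv2
a=cv2.imread("pics/top0.png"); c=a[135:275,225:365]; cv2.imwrite("pics/topc.png",cv2.resize(c,None,fx=4.2,fy=4.2,interpolation=cv2.INTER_CUBIC))
a=cv2.imread("pics/side0.png"); c=a[140:275,195:360]; cv2.imwrite("pics/sidec.png",cv2.resize(c,None,fx=4.2,fy=4.2,interpolation=cv2.INTER_CUBIC))
```

```text
(no output)
```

View pics/topc.png

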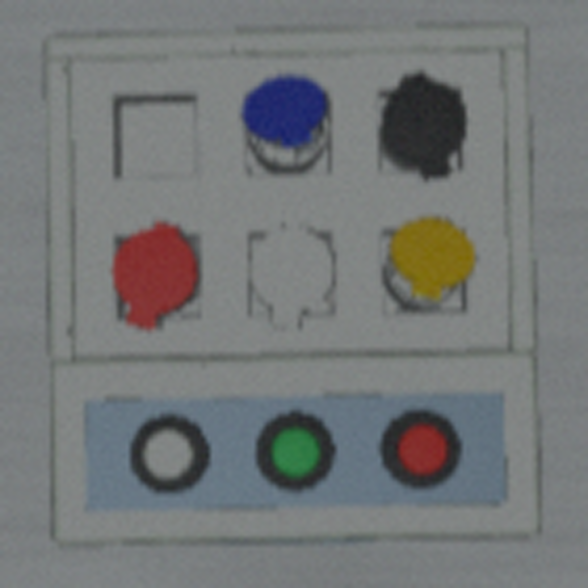

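View pics/sidec.png

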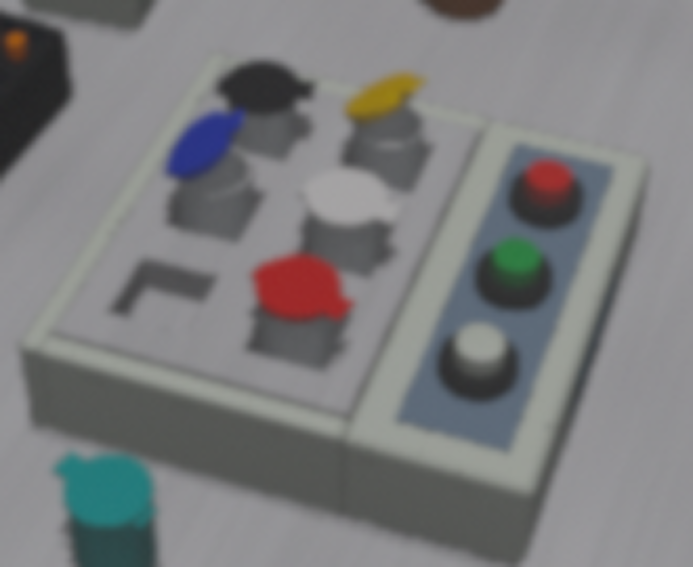

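```bash
cat > h.py <<'E'
import numpy as np, cv2
from bench import *
from scipy.spatial.transform import Rotation as R
def cam(n,st=None):
    c=calibration(n); K=(c['fx'],c['fy'],c['cx'],c['cy'])
    if n=="wrist":
        H=np.array(c['hand_eye']); T=np.eye(4); T[:3,:3]=R.from_quat(st['ee_rot']).as_matrix(); T[:3,3]=st['position']; W=T@H
        return K,W[:3,3],W[:3,:3]
    return K,np.array(c['position']),R.from_quat(c['rotation']).as_matrix()
def px2w(cm,uv,z):
    (fx,fy,cx,cy),p,Rm=cm; uv=np.atleast_2d(uv)
    d=np.c_[(uv[:,0]-cx)/fx,-(uv[:,1]-cy)/fy,-np.ones(len(uv))]@Rm.T
    return p+d*((np.array(z)-p[2])/d[:,2])[:,None]
def w2px(cm,P):
    (fx,fy,cx,cy),p,Rm=cm; q=(np.atleast_2d(P)-p)@Rm
    return np.c_[cx+fx*q[:,0]/-q[:,2],cy-fy*q[:,1]/-q[:,2]]
E
python3 - <<'E'
from h import *
cm=cam("top")
uv=np.array([(169,454),(295,452),(422,450),(115,97),(197,97),(195,178),(115,178)],float)
w=px2w(cm,(uv+.5)/4.2-.5+[225,135],[95]*3+[70]*4)
m=np.array([(-140,70),(-140,0),(-140,-70),(63,98),(63,52),(17,52),(17,98)],float)
print(w.round(1))
# rigid 2d fit
a=w[:,:2]; mc=m.mean(0);ac=a.mean(0)
U,S,Vt=np.linalg.svd((m-mc).T@(a-ac)); Rr=Vt.T@U.T; t=ac-Rr@mc
print(np.arctan2(Rr[1,0],Rr[0,0]),t,(a-m@Rr.T-t).round(1))
for n,p in dict(blue=(40,0),green=(-140,0)).items(): print(n,Rr@p+t)
# cameras: side
cs=cam("side")
uv=np.array([(548,176),(517,255),(479,340)],float)
print(px2w(cs,(uv+.5)/4.2-.5+[195,140],[95]*3).round(1))
E
```

```text
[[ 467.4   34.1   95. ]
 [ 469.8  -35.    95. ]
 [ 472.2 -104.5   95. ]
 [ 668.6   70.1   70. ]
 [ 669.4   23.6   70. ]
 [ 623.2   23.8   70. ]
 [ 622.4   69.1   70. ]]
0.037952299792895404 [609.17336277 -29.83969927] [[ 0.8 -0.7]
 [ 0.5  0.1]
 [ 0.3  0.6]
 [ 0.2 -0.4]
 [-0.8 -0.9]
 [-1.   1. ]
 [-0.   0.3]]
blue [649.14455869 -28.32197168]
green [469.27417706 -35.1517458 ]
[[ 471.7 -102.3   95. ]
 [ 468.4  -33.3   95. ]
 [ 467.4   35.1   95. ]]
```

```bash
cat > fit.py <<'E'
from h import *
from scipy.optimize import differential_evolution
S=6
def solid(q,xy):
    yaw,th=q; t=np.linspace(0,2*np.pi,40)
    d=np.c_[-24+23.5*np.cos(t),23.5*np.sin(t)]
    tab=np.array([(-44,-5),(-54,-5),(-54,5),(-44,5)])
    out=[]
    for poly in (d,tab):
        P=np.vstack([np.c_[poly,np.full(len(poly),z)] for z in (0,6)])
        c,s=np.cos(th),np.sin(th)
        # free edge rises: rotate about y so -x goes up
        X=P[:,0]*c+P[:,2]*s; Z=-P[:,0]*s+P[:,2]*c
        P=np.c_[X+24,P[:,1],Z+100]
        cy,sy=np.cos(yaw),np.sin(yaw)
        out.append(np.c_[P[:,0]*cy-P[:,1]*sy+xy[0],P[:,0]*sy+P[:,1]*cy+xy[1],P[:,2]])
    return out
def render(cm,sol,off,shape):
    m=np.zeros(shape,np.uint8)
    for P in sol:
        p=(w2px(cm,P)-off+.5)*S-.5
        cv2.fillConvexPoly(m,cv2.convexHull(p.round().astype(np.int32)),1)
    return m
def mask(im,off,sz):
    c=im[off[1]:off[1]+sz,off[0]:off[0]+sz].astype(np.float32)
    c=cv2.resize(c,None,fx=S,fy=S,interpolation=cv2.INTER_CUBIC)
    return c
E
python3 - <<'E'
from fit import *
top=cv2.imread("pics/top0.png"); side=cv2.imread("pics/side0.png")
ct,cs=cam("top"),cam("side")
ot=np.array([270,140]); os_=np.array([220,150])
a=mask(top,ot,45); b=mask(side,os_,45)
ma=((a[:,:,0]-a[:,:,1:].max(2))>40).astype(np.uint8); mb=((b[:,:,0]-b[:,:,1:].max(2))>45).astype(np.uint8)
print(ma.sum()/S/S,mb.sum()/S/S)
def f(q):
    s=solid(q[:2],q[2:4]); e=0
    for m,cm,o,sh in ((ma,ct,ot,q[4:6]),(mb,cs,os_,q[6:8])):
        r=render(cm,s,o+sh,m.shape); e+=(r!=m).sum()/m.sum()
    return e+ .02*np.sum(np.square(q[4:]))
for lo in (2,):
    r=differential_evolution(f,[(-.9,.9),(.3,.85),(647,651),(-30,-26)]+[(-1,1)]*4,seed=1,maxiter=60,popsize=8)
    print(r.x.round(3),r.fun)
s=solid(r.x[:2],r.x[2:4])
for n,c,m,cm,o,sh in (("t",a,ma,ct,ot,r.x[4:6]),("s",b,mb,cs,os_,r.x[6:])):
    v=c.clip(0,255).astype(np.uint8); 
    k,_=cv2.findContours(render(cm,s,o+sh,m.shape),0,1); cv2.drawContours(v,k,-1,(0,255,255),1)
    k,_=cv2.findContours(m,0,1); cv2.drawContours(v,k,-1,(0,255,0),1)
    cv2.imwrite(f"pics/fit_{n}.png",v)
cv2.imwrite("pics/fit.png",np.hstack([cv2.imread("pics/fit_t.png"),cv2.imread("pics/fit_s.png")]))
q=r.x; th=q[1]
for tt in np.linspace(th,0,5):
    X=24-44*np.cos(tt)+6*np.sin(tt); Z=44*np.sin(tt)+6*np.cos(tt)+100
    print(tt.round(2),q[2]+X*np.cos(q[0]),q[3]+X*np.sin(q[0]),Z)
E
```

```text
237.86111111111111 156.97222222222223
[ 2.27000e-01  7.82000e-01  6.47079e+02 -2.77350e+01 -4.60000e-02
  1.50000e-02 -4.11000e-01  3.50000e-02] 0.23341722292090805
0.78 644.1597695543253 -28.40778720851936 135.25958511550942
0.59 637.9877824187994 -29.831306379228995 129.34514017693903
0.39 633.0526295994691 -30.969559666936117 122.3131321376422
0.2 629.5422585606871 -31.77919850128285 114.43136386587392
0.0 627.5903562134424 -32.22938907194402 106.0
```

View pics/fit.png

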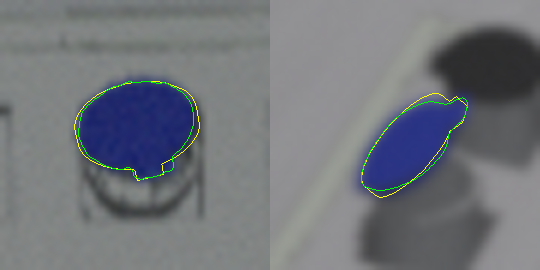

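```bash
cat > d.py <<'E'
from h import *
import sys
s=read_state(); Rm=R.from_quat(s['ee_rot']).as_matrix()
print("clk",s['clock'],s['position'].round(1),Rm[:,0].round(3),"F",s['contact_force'].round(2),"w",s['gripper_width'])
t=np.array([float(v) for v in sys.argv[1:4]])
print(((t-s['position'])@Rm/1000).round(4))
E
python3 d.py 600 -35 215
```

```text
clk 0.15 [ 148.4 -606.7  226.6] [-0.971 -0.237  0.   ] F [-0.59 -0.57  0.1 ] w 85.66065976275934
[-0.5745  0.4481  0.0123]
```

Request:
jog_arm(
  increments=[
    [-0.02,0.016,0],
    [-0.06,0.047,0],
    [-0.11,0.086,0],
    [-0.16,0.125,0],
    [-0.21,0.164,0],
    [-0.26,0.203,0],
    [-0.31,0.242,0],
    [-0.36,0.281,0],
    [-0.41,0.32,0],
    [-0.46,0.359,0],
  ],
  hand=-1,
)

```text
invalid input
```

```bash
python3 d.py 600 -35 215
```

```text
clk 0.15 [ 148.4 -606.7  226.6] [-0.971 -0.237  0.   ] F [-0.59 -0.57  0.1 ] w 85.66065976275934
[-0.5745  0.4481  0.0123]
```

The call was refused because each row needs 4 numbers.

Request:
jog_arm(
  increments=[
    [-0.02,0.016,0,0],
    [-0.06,0.047,0,0],
    [-0.11,0.086,0,0],
    [-0.16,0.125,0,0],
    [-0.21,0.164,0,0],
    [-0.26,0.203,0,0],
    [-0.31,0.242,0,0],
    [-0.36,0.281,0,0],
    [-0.41,0.32,0,0],
    [-0.46,0.359,0,0],
  ],
  hand=-1,
)

```text
clock: 1.4
position: [506.3, -152.6, 227.1]
ee_rot: [-0.12, 0.993, 0.001, -0.0]
contact_force: [1.0, -0.1, 1.1]
gripper_width: 0.1
```

```bash
python3 d.py 600 -35 215
```

```text
clk 1.4 [ 506.3 -152.6  227.1] [-0.971 -0.238  0.   ] F [ 0.96 -0.06  1.12] w 0.13392842305384867
[-0.119   0.0919  0.0123]
```

Request:
jog_arm(
  increments=[
    [-0.04,0.031,0.004,0],
    [-0.08,0.062,0.008,0],
    [-0.11,0.085,0.012,0],
    [-0.119,0.092,0.012,0],
    [-0.119,0.092,0.012,0],
  ],
)

```text
clock: 2.02
position: [599.9, -34.7, 214.8]
ee_rot: [-0.12, 0.993, 0.001, -0.001]
contact_force: [0.0, -0.2, 0.1]
gripper_width: 0.3
```

Run:
```python
from h import *
import pickle
s=read_state(); im=get_image("wrist"); cv2.imwrite("pics/w1.png",im[:,:,::-1]); pickle.dump(s,open("w1.pkl","wb")); print(s['position'],s['contact_force'])
```

```text
[599.85823477 -34.69464645 214.80396545] [ 0.01263726 -0.2220587   0.10633172]
```

View pics/w1.png

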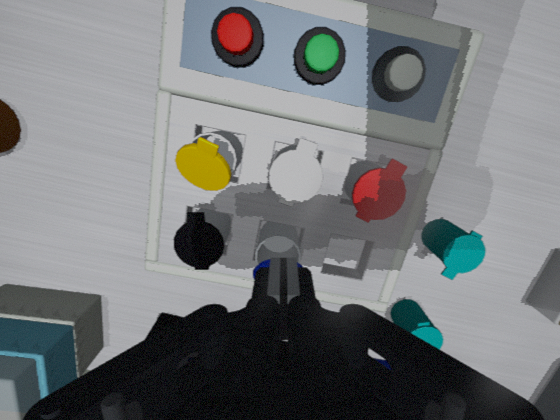

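The wrist view looks back towards the robot. Green is at (322,52), and the fingers hide the blue cap at about (275,265). I'll cross-check positions against the wells and keys.

```bash
python3 - <<'E'
from h import *
import pickle
s=pickle.load(open("w1.pkl","rb")); cm=cam("wrist",s)
print(px2w(cm,[(236,32),(322,52),(406,70)],[95]*3).round(1))
c,sn=np.cos(.038),np.sin(.038)
print(w2px(cm,[[609.2+40*c-y*sn,-29.8+40*sn+y*c,106] for y in(-75,0)]))
print(px2w(cm,[(199,243),(296,172)],[106]*2).round(1), [(609.2+40*c+75*sn,-29.8+40*sn-75*c),(609.2-40*c,-29.8-40*sn)])
E
python3 - <<'E'
import cv2
a=cv2.imread("pics/w1.png"); cv2.imwrite("pics/w1c.png",cv2.resize(a[190:310,190:390],None,fx=4,fy=4,interpolation=cv2.INTER_CUBIC))
E
```

```text
[[ 472.5 -104.2   95. ]
 [ 470.   -35.7   95. ]
 [ 466.4   33.4   95. ]]
[[197.97058038 245.05941124]
 [278.06352527 259.7839276 ]]
[[ 649.8 -102.6  106. ]
 [ 565.3  -32.7  106. ]] [(np.float64(652.0204376245797), np.float64(-103.22622230265888)), (np.float64(569.2288765249407), np.float64(-31.31963421307748))]
```

View pics/w1c.png

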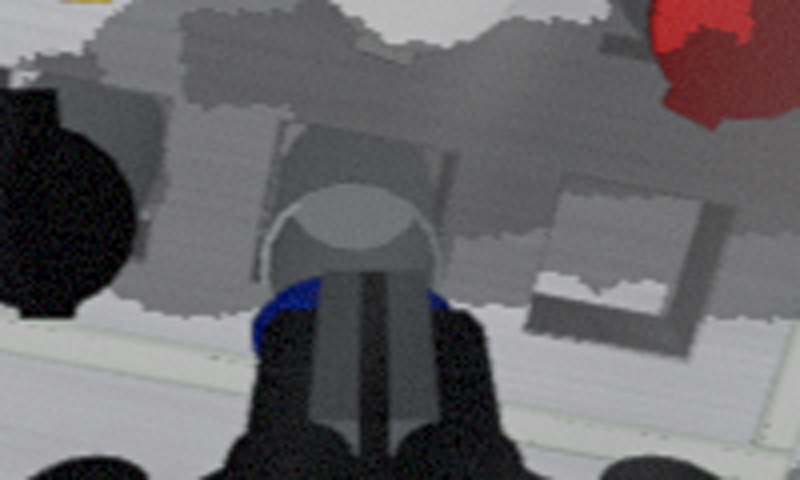

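Request:
jog_arm(
  increments=[
    [-0.02,-0.003,0,0],
    [-0.041,-0.005,0.005,0],
    [-0.041,-0.005,0.025,0],
    [-0.041,-0.005,0.045,0],
    [-0.041,-0.005,0.048,0],
    [-0.041,-0.005,0.048,0],
  ],
)

```text
clock: 2.82
position: [640.4, -31.2, 168.0]
ee_rot: [-0.119, 0.993, 0.001, -0.0]
contact_force: [0.9, -0.2, 0.6]
gripper_width: -0.0
```

Run:
```python
from h import *
s=read_state(); 
a=get_image("side"); b=get_image("top")
a=cv2.resize(a[120:240,190:330],None,fx=2.8,fy=2.8,interpolation=cv2.INTER_CUBIC)
b=cv2.resize(b[110:230,230:370],None,fx=2.8,fy=2.8,interpolation=cv2.INTER_CUBIC)
cv2.imwrite("pics/p2.png",np.hstack([a,b])[:,:,::-1]);print(s['position'],s['contact_force'])
```

```text
[640.41195879 -31.22372864 167.96825847] [ 0.87657597 -0.21432459  0.6079813 ]
```

View pics/p2.png

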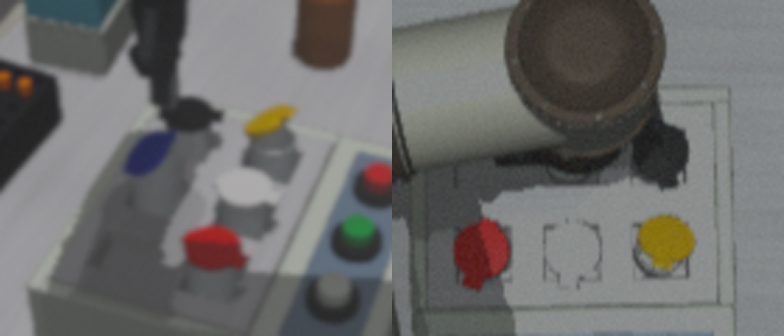

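The side view (left half) shows the fingertips at about (165,105), just above the blue cap's free edge. I'll check that projection.

Run:
```python
from h import *
p=w2px(cam("side"),[[640.4,-31.2,151],[640.4,-31.2,135]]); print((p-[190,120])*2.8)
```

```text
[[164.26656167 121.7813573 ]
 [164.8454723  136.64639098]]
```

Request:
jog_arm(
  increments=[
    [0,0,0.005,0],
    [0,0,0.01,0],
    [0,0,0.013,0],
    [0.001,0,0.016,0],
    [0.001,0,0.019,0],
    [0.002,0,0.022,0],
    [0.003,0,0.025,0],
    [0.003,0,0.025,0],
  ],
)

```text
clock: 3.92
position: [637.7, -31.5, 143.1]
ee_rot: [-0.119, 0.993, 0.001, 0.0]
contact_force: [-0.0, 0.2, -0.1]
gripper_width: -0.1
```

```bash
cat > look.py <<'E'
from h import *
import sys
s=read_state(); 
a=get_image("side")
a=cv2.resize(a[130:230,200:320],None,fx=5,fy=5,interpolation=cv2.INTER_CUBIC)
cv2.imwrite(f"pics/{sys.argv[1]}.png",a[:,:,::-1]);print(s['clock'],s['position'],s['contact_force'])
E
python3 look.py s3
```

```text
3.925 [637.73938262 -31.49490842 143.14583553] [-0.00797953  0.16055046 -0.07223931]
```

View pics/s3.png

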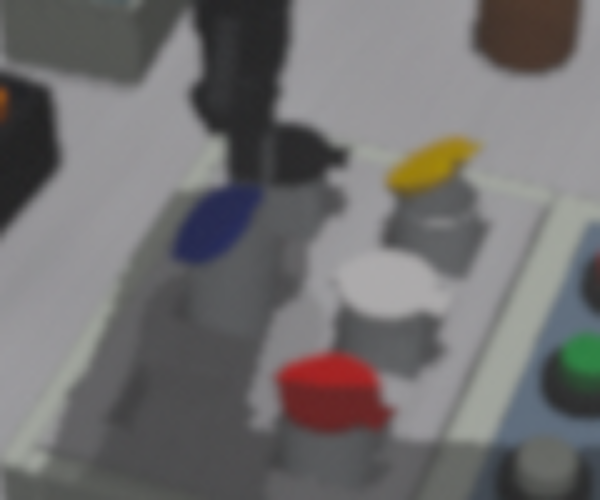

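The tip is at the cap's free edge and the force is still about 0. I'll carry on slowly.

Request:
jog_arm(
  increments=[
    [0,0,0.002,0],
    [0.001,0,0.004,0],
    [0.001,0,0.006,0],
    [0.002,0,0.008,0],
    [0.002,0,0.01,0],
    [0.002,0,0.01,0],
  ],
)

```text
clock: 4.72
position: [635.9, -32.0, 133.3]
ee_rot: [-0.119, 0.993, 0.001, 0.0]
contact_force: [-0.1, -0.6, -0.0]
gripper_width: -0.0
```

```bash
python3 look.py s4
```

```text
4.725 [635.87793746 -31.97117924 133.2758301 ] [-0.12992993 -0.61786665 -0.01797587]
```

View pics/s4.png

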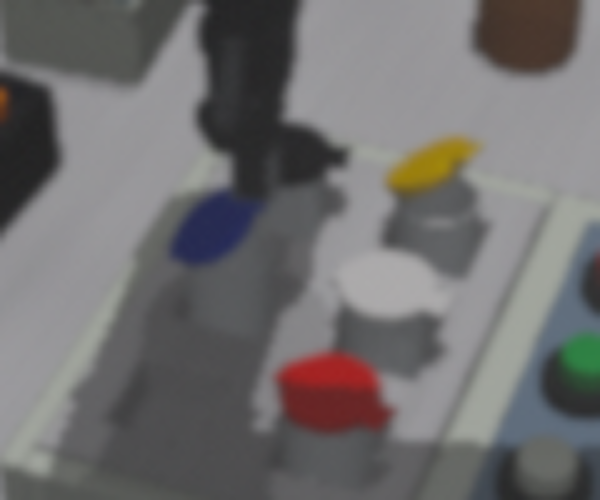

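```bash
cat > ov.py <<'E'
from fit import *
import sys
n=sys.argv[1]; im=cv2.imread(f"pics/{n}.png"); cm=cam("side")
out=[]
for th in map(float,sys.argv[2:]):
    v=im[130:300,130:320].copy()
    for P in solid((.25,th),(648.5,-28)):
        p=(w2px(cm,P)-[200.4,130])*5+2-[130,130]
        cv2.polylines(v,[cv2.convexHull(p.round().astype(np.int32))],True,(0,255,255),1)
    out.append(v)
cv2.imwrite(f"pics/{n}_ov.png",cv2.resize(np.hstack(out),(800,int(800*170/190/len(out)))))
E
python3 ov.py s4 .2 .4 .6
```

```text
(no output)
```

View pics/s4_ov.png

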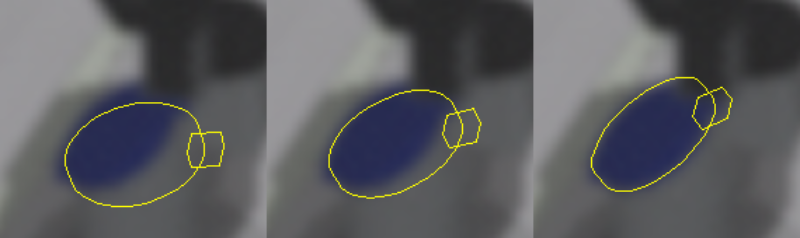

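```bash
python3 - <<'E'
from fit import *
cm=cam("side")
p=w2px(cm,[[635.9,-32,116],[635.9-11,-32-2.6,116],[635.9+11,-32+2.6,116],[635.9,-32,126]]); print((p-[200,130])*5)
s=read_state(); print(s['joints'])
E
python3 - <<'E'
import cv2
a=cv2.imread("pics/side0.png")
cv2.imwrite("pics/s0.png",cv2.resize(a[130:230,200:320],None,fx=5,fy=5,interpolation=cv2.INTER_CUBIC))
E
python3 ov.py s0 .4 .6 .75; python3 ov.py s3 .4 .6 .75;python3 -c "
import cv2,numpy as np
cv2.imwrite('pics/j.png',np.vstack([cv2.imread('pics/s0_ov.png'),cv2.imread('pics/s3_ov.png')]))"
```

```text
[[254.92027597 226.13382897]
 [278.38710833 228.74937017]
 [231.50139041 223.52363177]
 [254.3633399  210.07513584]]
[ 0.2028581   0.4795087  -0.08778901 -0.00158259 -1.00223788 -1.53341806]
```

View pics/j.png

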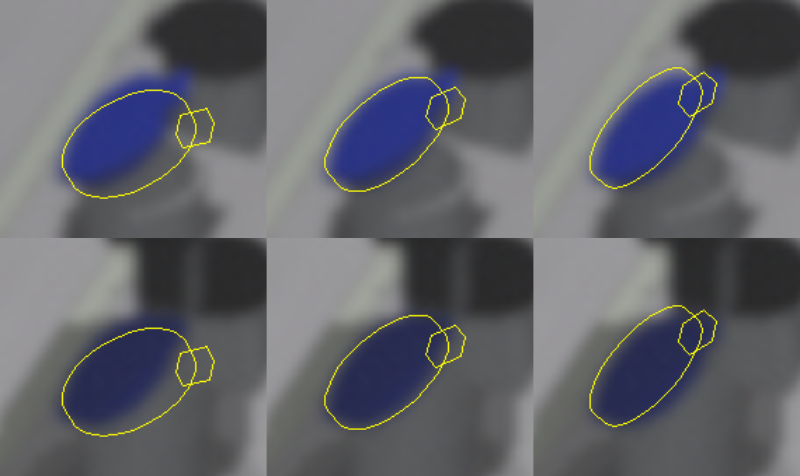

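Run:
```python
from h import *
a=get_image("side")[:,:,::-1]; b=get_image("top")[:,:,::-1]
a=cv2.resize(a[145:205,215:285],None,fx=8,fy=8,interpolation=cv2.INTER_CUBIC)
a=np.clip(a.astype(float)*2.2-60,0,255)
cv2.imwrite("pics/s5.png",a)
```

```text
[ WARN:0@13.260] global loadsave.cpp:1063 imwrite_ Unsupported depth image for selected encoder is fallbacked to CV_8U.
```

View pics/s5.png

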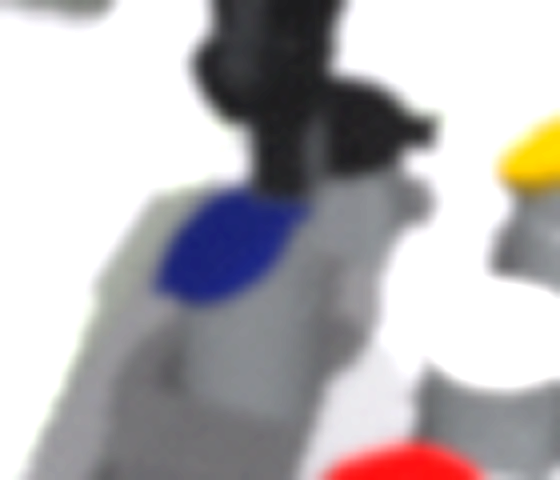

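Run:
```python
from h import *
import pickle
s=pickle.load(open("w1.pkl","rb")); K,p,Rm=cam("wrist",s); H=calibration("wrist")["hand_eye"]
cm=(K,H[:3,3],H[:3,:3])
print(w2px(cm,[[x,0,z] for z in(0,4,8,17) for x in (-11,0,11)]).round(1))
im=get_image("wrist"); cv2.imwrite("pics/w2.png",im[:,:,::-1]); 
c=cv2.resize(im[190:310,200:370],None,fx=4,fy=4,interpolation=cv2.INTER_CUBIC)[:,:,::-1]; c=np.clip(c.astype(float)*1.8,0,255).astype(np.uint8); cv2.imwrite("pics/w2c.png",c)
```

```text
[[284.9 286.7]
 [284.9 268.9]
 [284.9 250.3]
 [284.9 282.8]
 [284.9 265.4]
 [284.9 247.2]
 [284.8 279.2]
 [284.8 262. ]
 [284.9 244.2]
 [284.7 271.5]
 [284.7 255. ]
 [284.8 237.9]]
```

View pics/w2c.png

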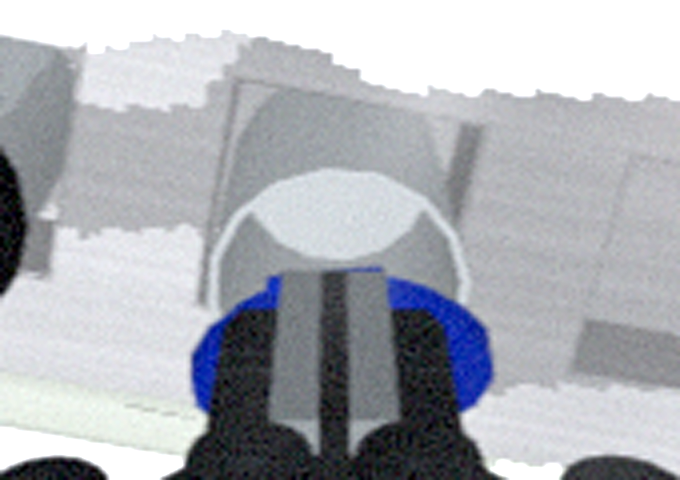

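Request:
jog_arm(
  increments=[
    [-0.002,0,0.002,0],
    [-0.003,0,0.004,0],
    [-0.003,0,0.006,0],
    [-0.003,0,0.008,0],
    [-0.003,0,0.008,0],
  ],
)

```text
clock: 5.55
position: [638.9, -31.1, 124.9]
ee_rot: [-0.119, 0.993, 0.001, 0.0]
contact_force: [0.6, -1.2, -0.9]
gripper_width: 0.5
```

```bash
cat > look2.py <<'E'
from h import *
import sys
s=read_state(); 
a=get_image("side"); w=get_image("wrist")
a=cv2.resize(a[145:205,215:285],None,fx=6.4,fy=6.4,interpolation=cv2.INTER_CUBIC)
w=cv2.resize(w[205:301,220:340],None,fx=4,fy=4,interpolation=cv2.INTER_CUBIC)[:a.shape[0]]
v=np.clip(np.hstack([a,w[:,:350]]).astype(float)*1.9-40,0,255).astype(np.uint8)
cv2.imwrite(f"pics/{sys.argv[1]}.png",v[:,:,::-1]);print(s['clock'],s['position'].round(1),s['contact_force'].round(2),s['wrist_torque'].round(3))
E
python3 look2.py s6
```

```text
5.55 [638.9 -31.1 124.9] [ 0.59 -1.25 -0.87] [0.086 0.074 0.057]
```

View pics/s6.png

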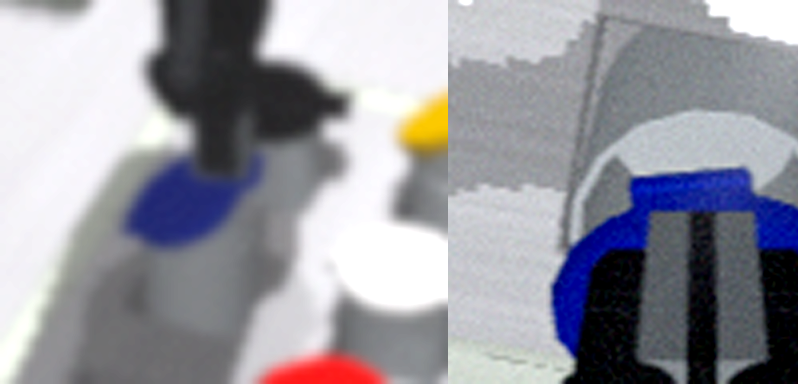

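The tip now rests on the cap, and the cap has begun to turn. The tab is visible just beyond the tip. I'll keep going.

Request:
jog_arm(
  increments=[
    [0,0,0.002,0],
    [0.001,0,0.004,0],
    [0.001,0,0.006,0],
    [0.002,0,0.008,0],
    [0.002,0,0.01,0],
    [0.002,0,0.01,0],
  ],
)

```text
clock: 6.4
position: [636.9, -31.6, 115.0]
ee_rot: [-0.119, 0.993, 0.001, 0.0]
contact_force: [-0.1, 0.3, -0.1]
gripper_width: -0.1
```

```bash
python3 look2.py s7; sed -n 1,3p /dev/null
python3 - <<'E'
from fit import *
cm=cam("side"); im=get_image("side")[:,:,::-1]
v=cv2.resize(im[145:205,215:285],None,fx=6,fy=6,interpolation=cv2.INTER_CUBIC); o=[]
for th in (.05,.25,.45):
    k=v.copy()
    for P in solid((.25,th),(648.5,-28)):
        cv2.polylines(k,[cv2.convexHull(((w2px(cm,P)-[215,145]+.5)*6-.5).round().astype(np.int32))],True,(0,255,255),1)
    o.append(k[40:300,40:300])
cv2.imwrite("pics/s7o.png",np.hstack(o))
E
```

```text
6.4 [636.9 -31.6 115. ] [-0.1   0.26 -0.07] [-0.01  -0.001 -0.015]
```

View pics/s7.png

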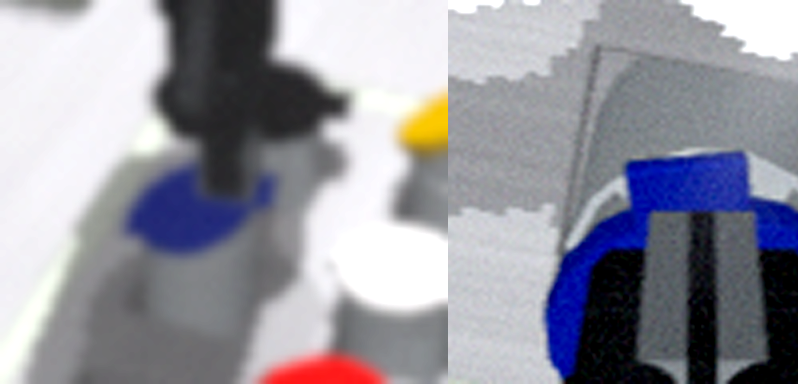

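View pics/s7o.png

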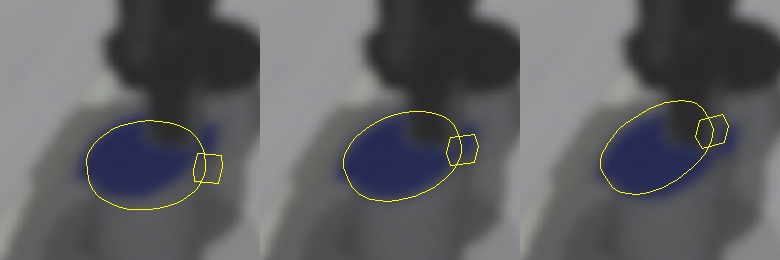

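The cap is at roughly 0.3 rad, so the shut fingertips sit about level with the TCP height. I'll press on in smaller steps.

Request:
jog_arm(
  increments=[
    [0,0,0.002,0],
    [0,0,0.004,0],
    [0.001,0,0.005,0],
    [0.001,0,0.006,0],
    [0.001,0,0.006,0],
  ],
)

```text
clock: 7.18
position: [636.1, -31.8, 109.1]
ee_rot: [-0.119, 0.993, 0.001, 0.001]
contact_force: [-0.3, 0.6, 0.8]
gripper_width: 0.0
```

```bash
python3 look2.py s8
```

```text
7.175 [636.1 -31.8 109.1] [-0.3   0.6   0.76] [-0.022 -0.058 -0.02 ]
```

View pics/s8.png

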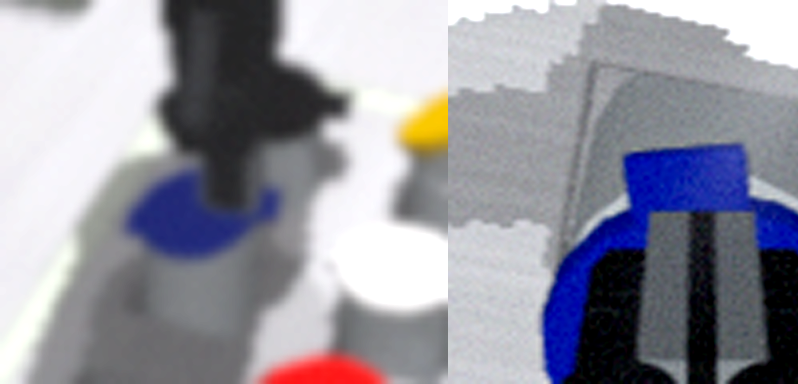

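Request:
jog_arm(
  increments=[
    [0,0,0.001,0],
    [0,0,0.002,0],
    [0,0,0.003,0],
    [0,0,0.004,0],
    [0,0,0.004,0],
  ],
)

```text
clock: 7.9
position: [636.1, -31.7, 104.9]
ee_rot: [-0.119, 0.993, 0.001, 0.0]
contact_force: [-0.3, 0.0, 0.3]
gripper_width: -0.5
```

```bash
python3 look2.py s9
```

```text
7.9 [636.1 -31.7 104.9] [-0.26  0.01  0.33] [ 0.051  0.008 -0.032]
```

View pics/s9.png

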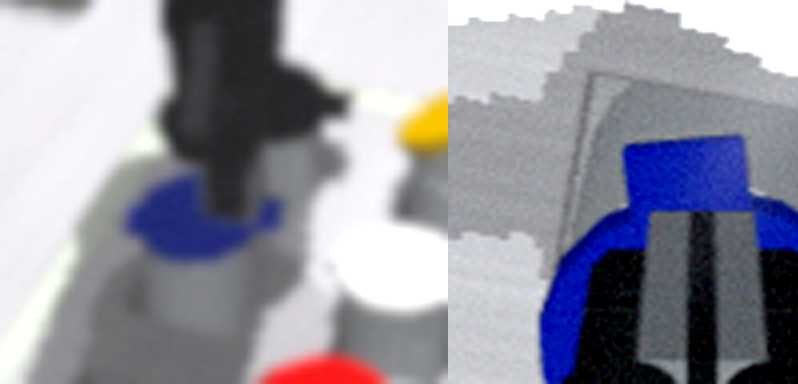

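Request:
jog_arm(
  increments=[
    [0,0,0.001,0],
    [0,0,0.002,0],
    [0,0,0.002,0],
  ],
)

```text
clock: 8.38
position: [636.1, -31.7, 102.9]
ee_rot: [-0.119, 0.993, 0.001, 0.0]
contact_force: [0.1, -0.3, 0.5]
gripper_width: 0.2
```

```bash
python3 look2.py s10
```

```text
8.375 [636.1 -31.7 102.9] [ 0.15 -0.34  0.51] [-0.004  0.027 -0.009]
```

View pics/s10.png

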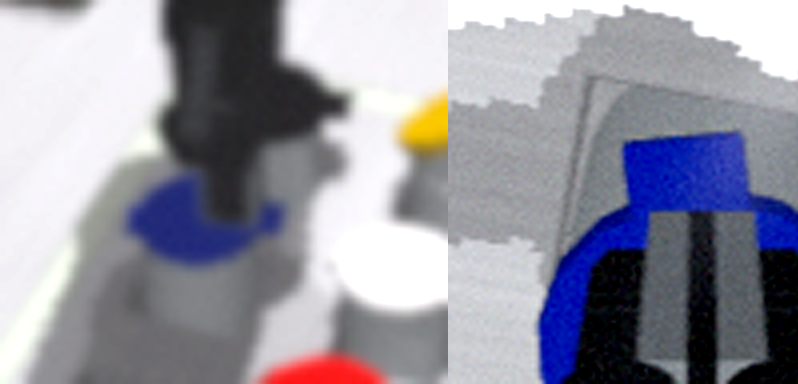

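Request:
jog_arm(
  increments=[
    [0,0,0.001,0],
    [0,0,0.002,0],
    [0,0,0.002,0],
  ],
)

```text
clock: 8.85
position: [636.2, -31.7, 102.1]
ee_rot: [-0.12, 0.993, 0.001, 0.001]
contact_force: [-1.4, 0.6, 5.5]
gripper_width: -0.0
```

```bash
python3 look2.py s11
```

```text
8.85 [636.2 -31.7 102.1] [-1.4   0.55  5.48] [0.061 0.666 0.032]
```

View pics/s11.png

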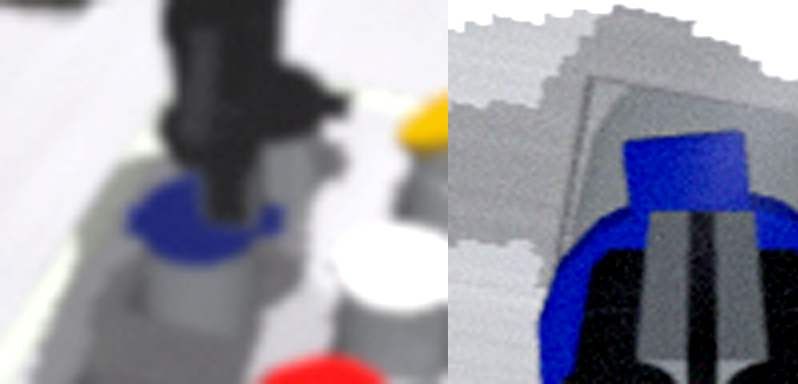

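Contact is firm at 5.5 N and the cap has stopped moving, so it looks shut. I'll lift straight up and check.

Request:
jog_arm(
  increments=[
    [0,0,-0.003,0],
    [0,0,-0.01,0],
    [0,0,-0.03,0],
    [0,0,-0.06,0],
    [0.05,0,-0.07,0],
    [0.1,0.01,-0.07,0],
    [0.14,0.03,-0.07,0],
    [0.161,0.038,-0.07,0],
    [0.161,0.038,-0.07,0],
    [0.161,0.038,-0.07,0],
  ],
)

```text
clock: 10.2
position: [471.8, -33.0, 172.3]
ee_rot: [-0.12, 0.993, 0.001, 0.002]
contact_force: [0.1, -0.5, -0.2]
gripper_width: -0.1
```

```bash
python3 d.py 469.6 -35 150
python3 - <<'E'
from fit import *
cm=cam("side"); im=get_image("side")[:,:,::-1]; t=get_image("top")[:,:,::-1]; w=get_image("wrist")[:,:,::-1]
cv2.imwrite("pics/w3.png",w); cv2.imwrite("pics/t3.png",t); cv2.imwrite("pics/sd3.png",im)
v=cv2.resize(im[145:205,215:285],None,fx=5,fy=5,interpolation=cv2.INTER_CUBIC)
k=v.copy()
for P in solid((.25,0),(648.5,-28)):
        cv2.polylines(k,[cv2.convexHull(((w2px(cm,P)-[215,145]+.5)*5-.5).round().astype(np.int32))],True,(0,255,255),1)
cv2.imwrite("pics/s12.png",np.hstack([v,k]))
E
```

```text
clk 10.2 [471.8 -33.  172.3] [-0.971 -0.238 -0.003] F [ 0.14 -0.55 -0.2 ] w -0.05377932459949914
[ 0.0027 -0.0014  0.0223]
```

View pics/s12.png

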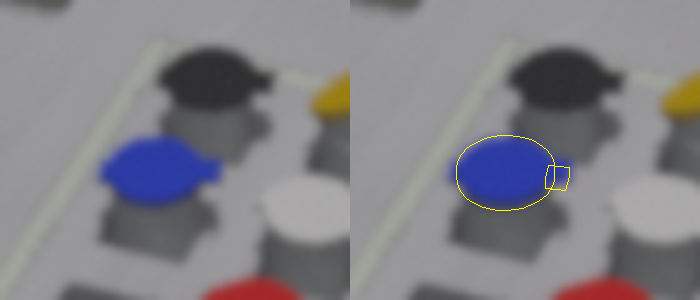

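View pics/w3.png

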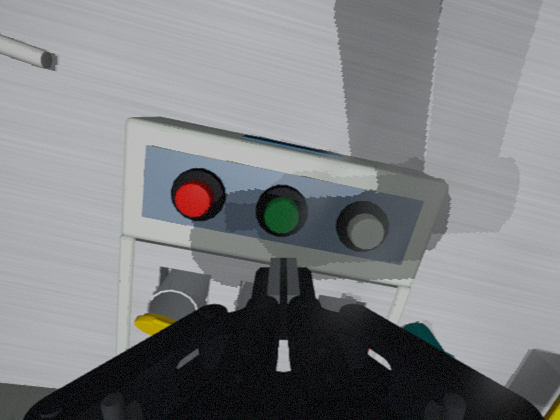

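The blue cap now lies flat like the black one beside it. The wrist view has the green key at (282,215).

Run:
```python
from fit import *
s=read_state(); cm=cam("wrist",s)
print(px2w(cm,[(195,201),(282,215),(367,233)],[95]*3).round(1))
t=cv2.imread("pics/t3.png"); cv2.imwrite("pics/t3c.png",cv2.resize(t[135:275,225:365],None,fx=4.2,fy=4.2,interpolation=cv2.INTER_CUBIC))
```

```text
[[ 471.8 -103.3   95. ]
 [ 467.1  -36.    95. ]
 [ 465.8   33.    95. ]]
```

View pics/t3c.png

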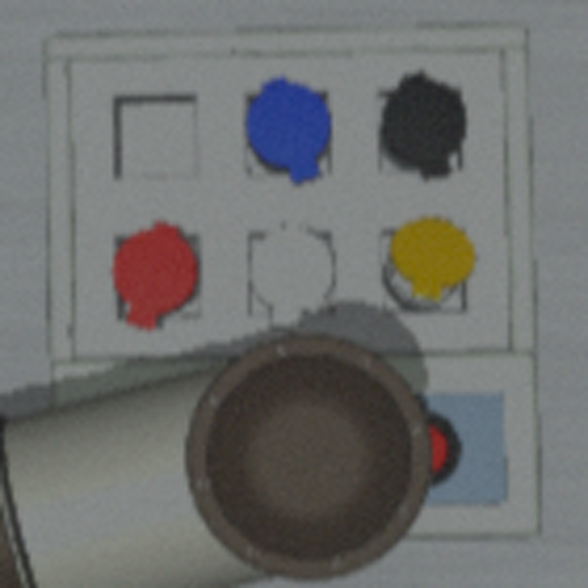

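The blue cap is shut and the yellow cap is unchanged. I'll descend over the green key.

Request:
jog_arm(
  increments=[
    [0.003,-0.0015,0.02,0],
    [0.003,-0.0015,0.04,0],
    [0.003,-0.0015,0.06,0],
    [0.003,-0.0015,0.072,0],
    [0.003,-0.0015,0.074,0],
    [0.003,-0.0015,0.074,0],
  ],
)

```text
clock: 11.1
position: [469.7, -35.2, 98.0]
ee_rot: [-0.119, 0.993, 0.001, 0.001]
contact_force: [-0.3, -0.2, -0.0]
gripper_width: 0.1
```

```bash
cat > look3.py <<'E'
from h import *
import sys
s=read_state(); 
a=get_image("side"); w=get_image("wrist")
a=cv2.resize(a[155:225,285:355],None,fx=5.5,fy=5.5,interpolation=cv2.INTER_CUBIC)
w=cv2.resize(w[180:290,230:340],None,fx=3.5,fy=3.5,interpolation=cv2.INTER_CUBIC)
v=np.clip(np.hstack([a,w]).astype(float)*1.6-20,0,255).astype(np.uint8)
cv2.imwrite(f"pics/{sys.argv[1]}.png",v[:,:,::-1]);print(s['clock'],s['position'].round(1),s['contact_force'].round(2),s['wrist_torque'].round(3))
E
python3 look3.py k1
```

```text
11.1 [469.7 -35.2  98. ] [-0.26 -0.19 -0.04] [ 0.001  0.062 -0.009]
```

View pics/k1.png

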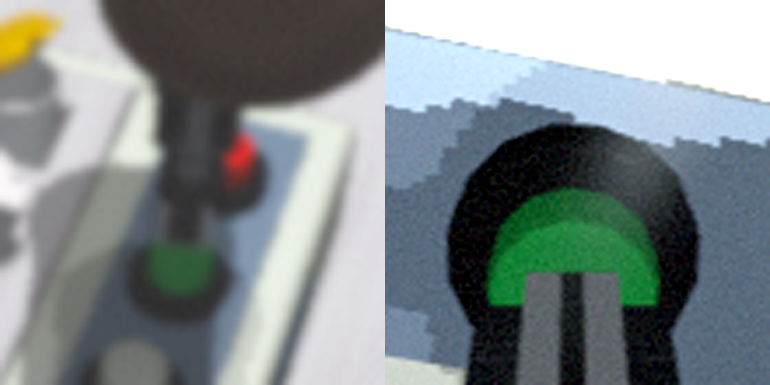

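The tip is centred over the green key with a small gap. I'll go down in small steps.

Request:
jog_arm(
  increments=[
    [0,0,0.002,0],
    [0,0,0.004,0],
    [0,0,0.006,0],
    [0,0,0.008,0],
    [0,0,0.01,0],
    [0,0,0.01,0],
  ],
)

```text
clock: 11.95
position: [469.8, -35.1, 88.3]
ee_rot: [-0.12, 0.993, 0.001, 0.001]
contact_force: [-1.2, -0.3, 1.6]
gripper_width: 0.3
```

```bash
python3 look3.py k2
```

```text
11.95 [469.8 -35.1  88.3] [-1.2  -0.28  1.58] [ 0.061  0.291 -0.024]
```

View pics/k2.png

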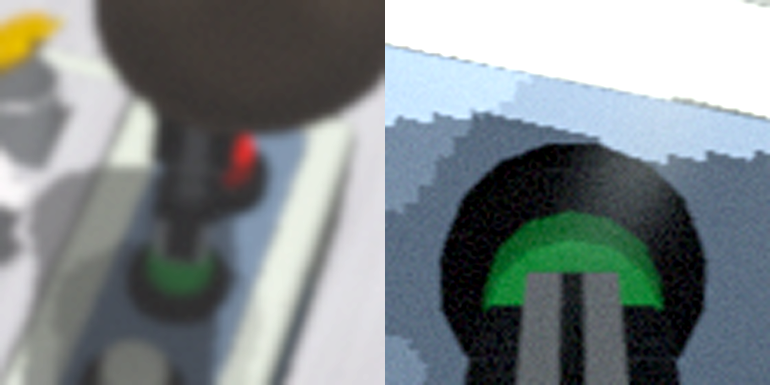

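Request:
jog_arm(
  increments=[
    [0,0,0.0015,0],
    [0,0,0.003,0],
    [0,0,0.0045,0],
    [0,0,0.005,0],
    [0,0,0.005,0],
  ],
)

```text
clock: 12.68
position: [469.8, -35.1, 83.5]
ee_rot: [-0.12, 0.993, 0.001, 0.002]
contact_force: [-3.1, 0.7, 4.4]
gripper_width: 0.0
```

```bash
python3 look3.py k3
```

```text
12.675 [469.8 -35.1  83.5] [-3.07  0.7   4.36] [0.041 0.442 0.004]
```

View pics/k3.png

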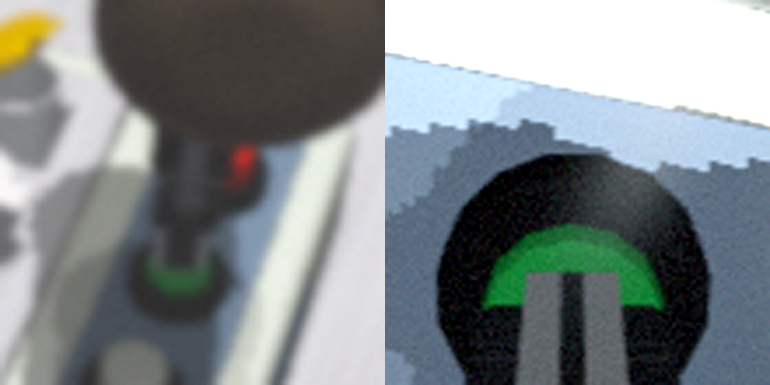

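4.4 N puts the travel at about 7 mm, and the key is clearly down. I'll release it and withdraw straight up.

Request:
jog_arm(
  increments=[
    [0,0,-0.003,0],
    [0,0,-0.008,0],
    [0,0,-0.015,0],
    [0,0,-0.04,0],
    [0,0,-0.08,0],
    [0,0,-0.12,0],
    [0.05,-0.05,-0.14,0],
    [0.08,-0.1,-0.14,0],
    [0.08,-0.15,-0.14,0],
    [0.08,-0.15,-0.14,0],
  ],
)

```text
clock: 14.02
position: [427.1, -202.8, 223.2]
ee_rot: [-0.117, 0.993, 0.0, 0.002]
contact_force: [-0.8, 0.1, -0.6]
gripper_width: -0.2
```

```bash
python3 d.py 300 -250 250
python3 - <<'E'
from h import *
a=get_image("side")[:,:,::-1]; t=get_image("top")[:,:,::-1]
cv2.imwrite("pics/endt.png",t)
a=cv2.resize(a[140:275,195:360],(400,327),interpolation=cv2.INTER_CUBIC); t=cv2.resize(t[130:270,220:370],(400,327),interpolation=cv2.INTER_CUBIC)
cv2.imwrite("pics/end.png",np.hstack([a,t]))
E
```

```text
clk 14.025 [ 427.1 -202.8  223.2] [-0.973 -0.232 -0.004] F [-0.77  0.06 -0.61] w -0.22500126598498815
[ 0.1345 -0.0164 -0.0273]
```

View pics/end.png

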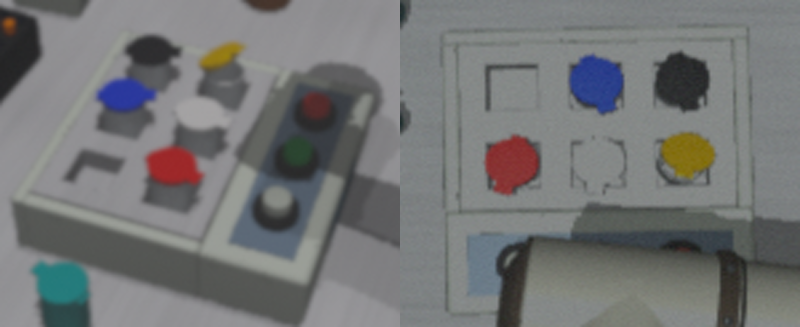

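View pics/endt.png

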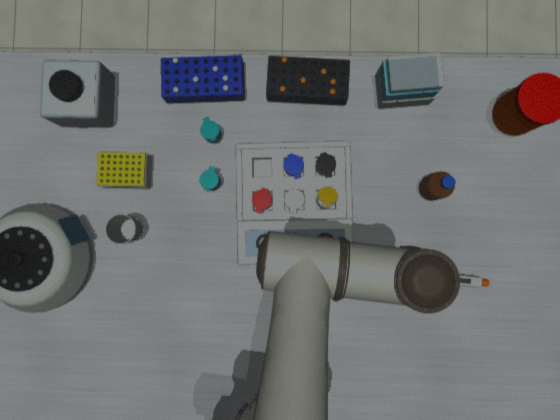

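Everything else is in place, and the green key is up at about (297,152) in the left half. I'll measure the cap's flatness once before handing in.

Run:
```python
from fit import *
top=cv2.imread("pics/t3.png"); side=cv2.imread("pics/sd3.png")
ct,cs=cam("top"),cam("side"); ot=np.array([270,140]); os_=np.array([220,150])
a=mask(top,ot,45); b=mask(side,os_,45)
ma=((a[:,:,0]-a[:,:,1:].max(2))>40).astype(np.uint8); mb=((b[:,:,0]-b[:,:,1:].max(2))>45).astype(np.uint8)
def f(q):
    s=solid(q[:2],q[2:4]); e=0
    for m,cm,o,sh in ((ma,ct,ot,q[4:6]),(mb,cs,os_,q[6:8])):
        r=render(cm,s,o+sh,m.shape); e+=(r!=m).sum()/m.sum()
    return e+ .02*np.sum(np.square(q[4:]))
r=differential_evolution(f,[(-.9,.9),(-.3,.6),(646,652),(-31,-25)]+[(-1.5,1.5)]*4,seed=1,maxiter=50,popsize=8)
print(r.x.round(3),r.fun)
x=r.x.copy()
for th in (-.2,-.1,0,.1,.2,.3): x[1]=th; print(th,f(x))
```

```text
[ 2.27000e-01  1.17000e-01  6.48017e+02 -2.84270e+01 -6.50000e-02
  1.81000e-01 -9.40000e-02 -2.90000e-01] 0.20861273285145668
-0.2 0.6488519522319963
-0.1 0.48333481963783587
0 0.31322151380540586
0.1 0.2235549589127601
0.2 0.31621345085120717
0.3 0.5169020578467055
```

The fit gives about 0.1 rad. I'll run it on the shut red cap to see how much of that is bias.

```bash
cat > fr.py <<'E'
from fit import *
ct,cs=cam("top"),cam("side")
c,s=np.cos(.038),np.sin(.038)
def run(tn,sn,ch,off,cen,name,yaw0):
    top=cv2.imread(tn); side=cv2.imread(sn)
    ot=(w2px(ct,[[*cen,106]])[0]-22).astype(int); os_=(w2px(cs,[[*cen,106]])[0]-22).astype(int)
    ms=[]
    for im,o in ((top,ot),(side,os_)):
        a=mask(im,o,45); oth=[k for k in range(3) if k!=ch]; d=a[:,:,ch]-a[:,:,oth].max(2)
        m=(d>d.max()*.5).astype(np.uint8)
        n,l,st,_=cv2.connectedComponentsWithStats(m); m=(l==1+st[1:,4].argmax()).astype(np.uint8); ms.append(m)
    def f(q):
        sl=solid(q[:2],q[2:4]); e=0
        for m,cm,o,sh in ((ms[0],ct,ot,q[4:6]),(ms[1],cs,os_,q[6:8])):
            e+=(render(cm,sl,o+sh,m.shape)!=m).sum()/m.sum()
        return e+.02*np.sum(np.square(q[4:]))
    r=differential_evolution(f,[(yaw0-.6,yaw0+.6),(-.3,.6),(cen[0]-2,cen[0]+2),(cen[1]-2,cen[1]+2)]+[(-1.5,1.5)]*4,seed=1,maxiter=50,popsize=8)
    print(name,r.x.round(3),r.fun)
W=lambda x,y:(609.2+x*c-y*s,-29.8+x*s+y*c)
run("pics/t3.png","pics/sd3.png",0,0,W(40,0),"blue",.25)
run("pics/t3.png","pics/sd3.png",2,0,W(-40,75),"red",-.2)
run("pics/top0.png","pics/side0.png",2,0,W(-40,75),"red0",-.2)
E
python3 fr.py
```

```text
blue [ 2.29000e-01  1.17000e-01  6.48545e+02 -2.81220e+01 -1.85000e-01
  9.90000e-02  3.80000e-02 -2.52000e-01] 0.2498697910669951
red [-3.24000e-01  8.10000e-02  5.66238e+02  4.32240e+01  4.40000e-02
  2.13000e-01  4.50000e-02 -6.60000e-02] 0.2350852786257416
red0 [-3.18000e-01  8.30000e-02  5.66123e+02  4.32040e+01  1.70000e-02
  5.50000e-02  8.10000e-02 -2.38000e-01] 0.23688071447418851
```

```bash
python3 -c "
from bench import *
s=read_state(); print(s['clock'],s['contact_force'].round(2)); print(job_done())"
```

```text
14.125 [ 0.36  0.28 -0.38]
the job is handed in; nothing more can be done
None
```

I pressed the blue cap down until it lay flat shut, then pressed the green key in, let it spring up and withdrew. I handed the job in at about 14 s of the 43 s allowed.

- **Blue cap:** the fingertips came to a firm stop at 5.5 N, after readings of about 0.5 N or less just before. In the side and top pictures it lies flat like the black cap beside it. My outline fit read 0.12 rad, but it also read 0.08 rad for the red cap, which is known to be shut. I take most of that as bias in the fit. I cannot rule out a leftover of about 0.03 rad from the images alone.
- **Green key:** I pressed it with 4.4 N, which I estimate at about 7 mm of travel. It was visibly down, and it was up again after I withdrew.
- **Everything else:** the last pictures show the yellow cap still half open and nothing else visibly moved. The arm stood clear with no contact force.
- **A disagreement:** the shut fingertips turned out about 4 mm behind the TCP, not 17 mm ahead as stated. I went by the pictures and the force reading for the final approach.

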